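Take the pot of polishing balls off the vibrating base and stir it

ROBOT

A 7-joint arm with a two-finger parallel gripper is mounted at the origin on a cart in front of the work surface, level with it; the furniture and walls round the work are solid. World frame = base frame: x ahead of the robot, y to its left, z up, the work surface at z = 0. Lengths are in mm, angles in rad, forces in N, time in s.
With the tool pointing down it reaches from about 425 to 825 mm from the base axis. Payload 3.6 kg.
Tool frame: the origin (TCP) lies between the finger pads; the fingertips stand 25 mm ahead of it and the grasp point (between the pads) lies 6 mm ahead of it; z points along the fingers, y is the line along which they close (so a half turn about z gives the same grasp; the last joint's range is limited). The gripper opens to 93 mm and grips with 3 to 60 N. Pads are 15 mm wide; open, the fingers measure 128 mm over their backs; the gripper's body (75 mm by 188 mm) begins 65 mm behind the grasp point.
Start: joints at [1.173, 0.615, -0.013, 1.423, 0.008, 1.103, -0.04], TCP at [236.15, -605.555, 243.64] pointing down, gripper open.
Joint ranges: [-3.12, 3.12], [-0.3, 2.06], [-1.34, 1.32], [0.26, 2.42], [-1.36, 4.5], [0.01, 1.98], [-2.84, 2.84]. Speed limits (rad/s): [2.79, 2.79, 3.14, 3.14, 3.14, 3.14, 3.14].

INTERFACE

Orientations are given as [roll, pitch, yaw] about the fixed x, y, z axes, in that order (R = Rz(yaw) Ry(pitch) Rx(roll)).
In Python, from station import robot, viewer gives the robot as it stands.
- The arm moves only by the tool carry_out, never from a script. Its argument "motion" is text: rows parted by semicolons, each of 5 numbers parted by spaces: the shift along the tool's x, y, z in cm, then the turn about the tool's z in degrees, then the finger opening in cm, from 0 to 9.3. In form: x y z turn claw; .... A call has exactly 5 rows; each row is the pose to reach, as a shift and turn from the pose commanded when the call began, along the tool's axes at that moment; what a row does not reach only later rows make up. A row lasts 1/10 s, in which the tool goes at most 50 mm and 8.59 degrees, less where a joint would pass 70% of its speed; a pose out of reach is approached as far as the arm can. A call with a gripper value outside its range is refused whole. The fingers move at their own pace and stop on an object; "force" is the grip in N (left out, the last holds). Time passes only in rows, so rows that repeat a pose let the fingers close, or fill a call up. It gives the time, the measured TCP pose, the force, the opening and the grip force at its end, in the units of the state.
- robot.get_state(): the state, without advancing time (a new reading comes with each control period).
- viewer.capture(name): name is "scene" or "top"; returns a dict with "pixels" (420x560x3 uint8, red, green, blue), "depth" (420x560 float32, mm along the optical axis (not along the pixel's ray), 0 where there is no reading), "fx", "fy", "cx", "cy" (pixels), "T" (4x4, takes a point from camera to world coordinates). Camera axes: x right, y up, looking along -z (the intrinsics and any distortion apply to the point x, -y, -z); pixel columns grow to the right and rows downward; lengths in mm; the calibration is good to about 2 mm. A picture is of the moment at which its call begins.
- robot.job_done(): hands the job in; it is judged then, once.
The state is a dict: "time": time; "joint_positions": joint angles; "qd": joint speeds; "joint_torque": joint torques, N m; "eef_pos": TCP position; "orientation": TCP orientation; "force": force on the tool from outside, world axes, zero at the start; "ft_torque": the same for the moment, N m; "grip_width": finger opening in mm; "finger_force": force on a finger pad.
Only numpy, scipy, OpenCV 4.12 (cv2) and the standard library are available. Lean on these libraries where they do the work, as an engineer would, in place of code of your own. Each camera call takes 0.05 s, during which the arm holds its last target. There are 200 camera calls.

TASK

Lift the aluminium pot of polishing balls, the one with the upright side handle, off the vibrating base without tipping it and set it down gently in the middle of the black rubber mat. Then take the stirring stick from its stand, stir the balls round with wide circles close to the bottom of the pot for at least two full turns, and leave the stick standing in the pot. Spill no balls and leave the other things alone.

Things in the scene. Friction and masses are not known exactly. Their poses are not given: they have to be found in the camera images.
- base: vibrating base, fixed: a grey round housing 140 across with a steel seat plate, top 60 above the worktop; three upright steel lugs (22 wide, 14 above the seat) stand round the pot's foot with about 3 play, so the pot must rise 14 before it moves sideways. (Sizes in mm.) Origin: centre of its underside
- base_seat (a point): centre of the top of the base's seat plate, 60 mm above the worktop
- pot: open aluminium pot on the base: 108 across, 90 tall, wall 4, floor 5, about 0.28 kg (balls add 0.08 kg). Its handle is at its own -x side: a flat arm (16 wide, 14 thick, centred 55 above the pot's underside) out to an upright black grip (see pot_grip), with a clear gap of 48 between wall and grip for one finger from above. (Sizes in mm.) Origin: centre of its underside; z up
- pot_in (a point): centre of the pot's inner floor, 5 mm above its underside; axes as the pot's
- pot_grip (a point): point in the handle's upright grip, which is (mm) 18 thick along the pot's x, 32 wide along its y, and reaches from 45 to 115 above the pot's underside, centred 111 from the pot's axis. This point is 95 above the underside; axes as the pot's
- mat: black rubber mat, fixed, 150x150x6 thick, with nothing on it; it grips the pot well. (Sizes in mm.) Origin: centre of its underside, on the worktop
- stand: stand of the stirring stick, fixed: a round steel foot 90 across, 8 thick, with an upright aluminium tube (inner diameter 20, outer 30) whose mouth is 68 above the worktop. (Sizes in mm.) Origin: centre of its underside
- stick: stirring stick, 190 long, 0.09 kg, upright in the stand's tube (foot 8 above the worktop, top 198): steel shaft 14 thick for the lower 120 with a rounded foot, then a wooden grip 20x20 square, 70 long, sides along the stick's x and y. (Sizes in mm.) Origin: centre of its foot; z along the stick to the grip end
- stick_tip (a point): centre of the stick's foot
- stick_grip (a point): point in the wooden grip, 165 mm above the foot and 25 mm below the top; axes as the stick's
- ball0: one of the seven white ceramic polishing balls, 22 across, that lie loose in the pot; smooth and slippery, 12 g each. (Sizes in mm.) Origin: its centre
- ball1: one of the seven white ceramic polishing balls, 22 across, that lie loose in the pot; smooth and slippery, 12 g each. (Sizes in mm.) Origin: its centre
- ball2: one of the seven white ceramic polishing balls, 22 across, that lie loose in the pot; smooth and slippery, 12 g each. (Sizes in mm.) Origin: its centre
- ball3: one of the seven white ceramic polishing balls, 22 across, that lie loose in the pot; smooth and slippery, 12 g each. (Sizes in mm.) Origin: its centre
- ball4: one of the seven white ceramic polishing balls, 22 across, that lie loose in the pot; smooth and slippery, 12 g each. (Sizes in mm.) Origin: its centre
- ball5: one of the seven white ceramic polishing balls, 22 across, that lie loose in the pot; smooth and slippery, 12 g each. (Sizes in mm.) Origin: its centre
- ball6: one of the seven white ceramic polishing balls, 22 across, that lie loose in the pot; smooth and slippery, 12 g each. (Sizes in mm.) Origin: its centre
- spanner: bystander, to be left alone: adjustable spanner, 158x46x12, lying flat between the work places. (Sizes in mm.) Origin: centre of its underside
- ratchet: bystander, to be left alone: ratchet handle, 186x33x26, lying between the work places. (Sizes in mm.) Origin: centre of its underside
- red_pliers: bystander, to be left alone: combination pliers, 182x58x13, lying flat near the front edge. (Sizes in mm.) Origin: centre of its underside
- long_nose: bystander, to be left alone: long-nose pliers, 212x58x13, lying flat near the front edge. (Sizes in mm.) Origin: centre of its underside
Things that resemble listed ones, but are neither listed nor needed, are in the scene too. There is more than one size of the stick; the job needs the larger.

How it is judged (in metres and radians):
On the way, in this order (a step that is already met when the one before it is completed fails the run):
1. the pot is lifted clear of the vibrating base, upright (z of pot in the frame of base_seat above 0.03 m and angle between pot's own z axis and vertical below 0.35 rad), for 0.1 s.
2. the pot stands upright on the mat, let go (horizontal distance between pot and mat below 0.035 m and z of pot in the frame of mat below 0.01 m and angle between pot's own z axis and vertical below 0.08 rad and contact force between the fingers and pot below 0.1 N and linear speed of pot below 0.02 m/s), for 0.3 s.
3. turn 1 of the stirring: the held stick's tip, down among the balls, moves balls in the half of the pot far from the handle (x of stick_tip in the frame of pot_in above 0.012 m and z of stick_tip in the frame of pot_in below 0.015 m and horizontal distance between stick_tip and pot_in below 0.05 m and contact force between the fingers and stick above 0.5 N and linear speed of any of ball0, ball1, ball2, ball3, ball4, ball5, ball6 above 0.02 m/s and horizontal distance between pot and mat below 0.035 m and z of pot in the frame of mat below 0.01 m and angle between pot's own z axis and vertical below 0.08 rad).
4. turn 1 of the stirring: the held stick's tip, down among the balls, moves balls in the half of the pot near the handle (x of stick_tip in the frame of pot_in below -0.012 m and z of stick_tip in the frame of pot_in below 0.015 m and horizontal distance between stick_tip and pot_in below 0.05 m and contact force between the fingers and stick above 0.5 N and linear speed of any of ball0, ball1, ball2, ball3, ball4, ball5, ball6 above 0.02 m/s and horizontal distance between pot and mat below 0.035 m and z of pot in the frame of mat below 0.01 m and angle between pot's own z axis and vertical below 0.08 rad).
5. turn 2 of the stirring: the held stick's tip, down among the balls, moves balls in the half of the pot far from the handle (all of step 3).
6. turn 2 of the stirring: the held stick's tip, down among the balls, moves balls in the half of the pot near the handle (all of step 4).
At the end, for the whole second after the job is handed in: The pot stands upright (within 0.08 rad) and at rest on the mat, its axis within 35 mm of the mat's centre; all seven balls are in it; the stick stands or leans in it at rest, its foot inside the pot within 35 mm of the inner floor, leaning at most 1.1 rad; everything is let go (horizontal distance between pot and mat below 0.035 m and z of pot in the frame of mat below 0.01 m and angle between pot's own z axis and vertical below 0.08 rad and linear speed of pot below 0.02 m/s and horizontal distance between each of ball0, ball1, ball2, ball3, ball4, ball5, ball6, stick_tip and pot_in below 0.055 m and z of each of ball0, ball1, ball2, ball3, ball4, ball5, ball6 in the frame of pot_in below 0.075 m and z of stick_tip in the frame of pot_in below 0.035 m and angle between stick's own z axis and vertical below 1.1 rad and linear speed of stick below 0.03 m/s); the robot touches nothing.
It fails at once if the pot is tipped by more than 0.5 rad (angle between pot's own z axis and vertical above 0.5 rad).
It fails at once if the pot is banged down on the mat (over 80 N) (contact force between pot and mat above 80 N).
It fails at once if a bystander tool is moved by more than 40 mm (distance of any of spanner, ratchet, red_pliers, long_nose from where it was at the start of the episode above 0.04 m).
It also fails if it takes over 72 s, if anything falls off the work surface, if the arm or the gripper's body presses on something with over 40 N, if the wrist force passes 120 N, or if a joint passes its speed limit or range.

## Working session

There is one attempt and no reset: what is moved stays moved. The work goes in short steps, Python scripts to look and compute and a tool call to move; the robot and the scene stay as the last step left them, time stands still between calls to the robot, and variables do not carry over. Pictures are saved under pics/ and viewed, at most 10 in all, crops included, and the job is handed in when it is done.

Besides the shell and the picture viewer there is one more tool, called after ">>>" as name(argument=value, ...) on one line, values as JSON. carry_out: Moves the arm, as the interface text tells. Its arguments: {"type":"object","properties":{"motion":{"type":"string"},"force":{"type":"number"}},"required":["motion"]}

```bash
mkdir -p pics; ls; cat > h.py <<'E'
import numpy as np, cv2
from station import robot, viewer
def cap(n):
    c=viewer.capture(n); np.savez(f'{n}.npz',**c); return c
def world(c):
    d=c['depth'].astype(float); v,u=np.mgrid[:d.shape[0],:d.shape[1]]
    P=np.stack([(u-c['cx'])/c['fx']*d,-(v-c['cy'])/c['fy']*d,-d,np.ones_like(d)],-1)
    W=(P@np.array(c['T']).T)[...,:3]; W[d==0]=np.nan; return W
def save(c,name,crop=None,s=1):
    im=c['pixels'][...,::-1]
    if crop: a,b,e,f=crop; im=im[b:f,a:e]
    cv2.imwrite(f'pics/{name}.png',cv2.resize(im,None,fx=s,fy=s,interpolation=cv2.INTER_CUBIC))
E
python3 - <<'E'
from h import *
for n in('scene','top'):
    c=cap(n); save(c,n,s=1.4); print(n,[k for k in c], c['T'],c['fx'])
print(robot.get_state())
E
```

```text
pics
scene ['pixels', 'depth', 'fx', 'fy', 'cx', 'cy', 'T'] [[ 4.86642193e-01  3.48813932e-01 -8.00942081e-01 -6.12694913e+02]
 [-8.73601171e-01  1.93669461e-01 -4.46444995e-01 -4.65963887e+02]
 [-6.08212432e-04  9.16962911e-01  3.98971991e-01  6.67021139e+02]
 [ 0.00000000e+00  0.00000000e+00  0.00000000e+00  1.00000000e+00]] 512.5648046377737
top ['pixels', 'depth', 'fx', 'fy', 'cx', 'cy', 'T'] [[-1.75787276e-02  9.99134494e-01 -3.76994833e-02  4.45521694e+02]
 [-9.99808869e-01 -1.72429104e-02  9.21447942e-03  1.46528988e+02]
 [ 8.55645542e-03  3.78542566e-02  9.99246637e-01  1.11124189e+03]
 [ 0.00000000e+00  0.00000000e+00  0.00000000e+00  1.00000000e+00]] 487.74135670245386
{'time': 0.1, 'joint_positions': array([ 1.1725127 ,  0.61581647, -0.01264772,  1.42469564,  0.00810055,
        1.10340669, -0.04039686]), 'qd': array([-1.70921290e-03, -4.04838875e-03, -4.62554652e-04, -4.03946191e-03,
        1.93576779e-05, -1.22665484e-04, -1.55005000e-04]), 'joint_torque': array([ 1.82619010e-04, -4.60045731e+01,  2.10012440e-01, -1.66244870e+01,
       -6.11014897e-02,  1.69188314e-02,  1.14415434e-04]), 'eef_pos': array([ 235.92546747, -604.98597215,  242.61502452]), 'orientation': array([-3.13931630e+00,  9.83561588e-06,  3.71877680e-01]), 'force': array([-0.35769506,  0.41562213, -0.46419797]), 'ft_torque': array([ 0.02229588, -0.02327247,  0.0293757 ]), 'finger_force': 0.0, 'grip_width': 92.83048111574612}
```

View pics/top.png

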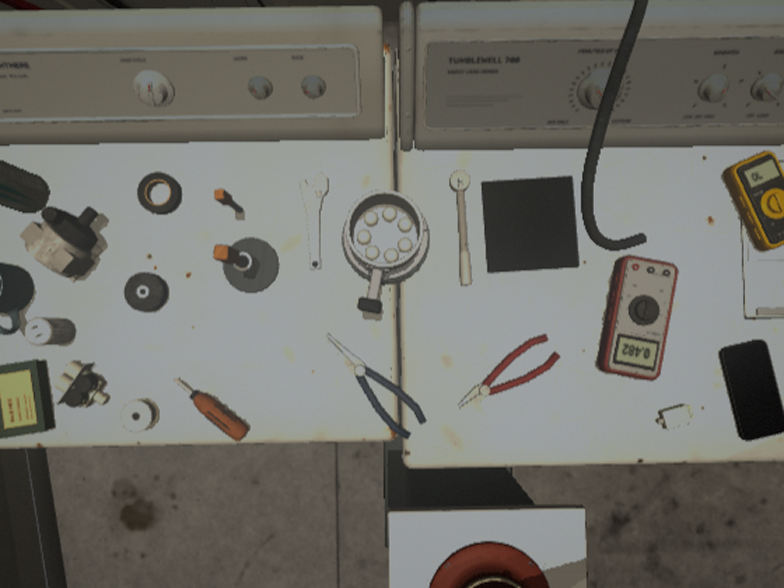

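View pics/scene.png

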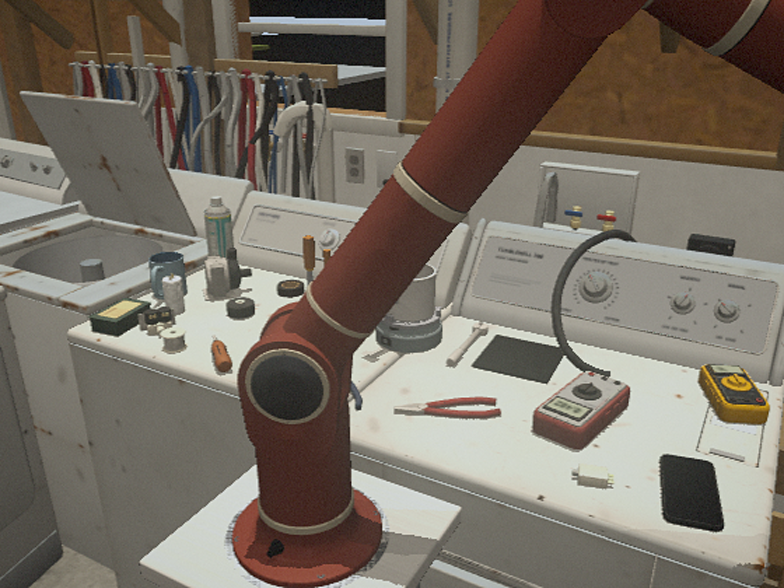

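The top view (1.4x) shows the pot at (387,228) with its grip at (370,305) and the mat at (530,224). The spanner is at (316,220), the ratchet at (461,225), the long-nose pliers at (375,385) and the red pliers at (508,370). There are two stick candidates: one with its orange top at (221,252), over the round foot at (250,265), and a smaller one at (222,193). In the scene view the arm hides the pot handle and part of the sticks.

```bash
python3 - <<'E'
from h import *
c=dict(np.load('top.npz')); save(c,'crop_top',(130,110,310,240),4)
W=world(c); s=dict(np.load('scene.npz')); V=world(s)
save(s,'crop_scene',(180,140,350,270),4)
def rep(W,box,zlo,zhi,name):
    a,b,e,f=[int(x/1.4) for x in box]; w=W[b:f,a:e].reshape(-1,3); w=w[(w[:,2]>zlo)&(w[:,2]<zhi)]
    if len(w)<3: print(name,len(w));return
    r=cv2.minAreaRect(w[:,:2].astype(np.float32))
    print(name,len(w),'med',np.median(w,0).round(1),'rect',np.round(r[0],1),np.round(r[1],1),round(r[2],1))
rep(W,(350,290,390,320),150,195,'grip top')
rep(W,(330,185,440,290),140,160,'rim')
rep(W,(330,185,440,290),55,75,'base')
rep(W,(475,170,585,280),3,20,'mat')
rep(W,(205,235,240,268),185,215,'stick top')
rep(W,(205,180,250,220),20,300,'small')
rep(W,(215,230,285,295),4,14,'foot')
rep(W,(215,230,285,295),55,80,'tube')
# scene-view check
for n,(x0,x1,y0,y1,z0,z1) in dict(stick=(480,720,150,420,120,230)).items():
    m=(V[...,0]>x0)&(V[...,0]<x1)&(V[...,1]>y0)&(V[...,1]<y1)&(V[...,2]>z0)&(V[...,2]<z1)
    p=V[m]; uv=np.argwhere(m); print(n,m.sum(), uv.mean(0) if len(p) else '', np.nanmedian(p,0) if len(p) else '')
E
```

```text
grip top 150 med [477.5 178.1 174.3] rect [477.7 178.1] [31.9 17.7] 78.2
rim 518 med [594.2 157.4 152.2] rect [586.3 155.8] [108.9 109.5] 21.3
base 1421 med [582.4 155.1  64.4] rect [579.8 157.2] [130.6 114. ] 76.3
mat 4166 med [610.1 -80.6   6.3] rect [609.6 -78.5] [176.6 179.4] 89.0
stick top 129 med [549.8 373.8 197. ] rect [551.2 374.4] [18.9 20.6] 87.4
small 147 med [638.7 388.  120.2] rect [640.7 390.9] [14.  14.7] 5.9
foot 935 med [544.8 367.    7.9] rect [555.  377.9] [111.3 100.1] 89.0
tube 96 med [546.8 369.4  67. ] rect [549.8 371.9] [24.3 28.7] 63.5
stick 270 [181.35185185 225.65925926] [546.04863198 368.92662283 155.34932863]
```

View pics/crop_top.png

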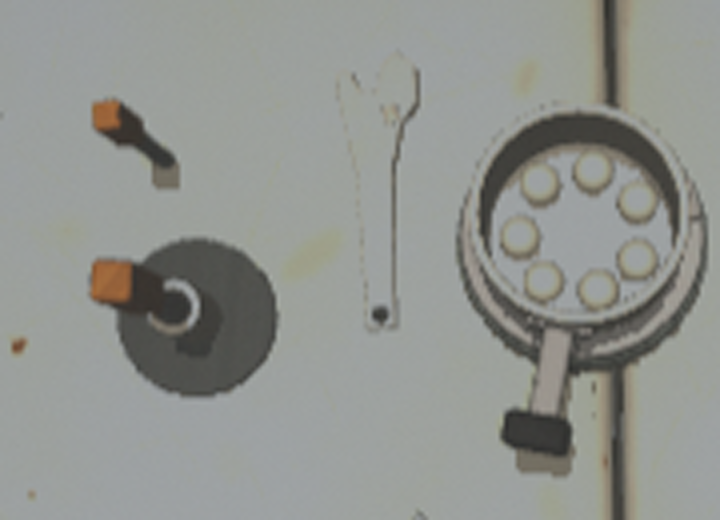

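Confirmed in the crop. The larger stick, at crop (112,280), has its top at z≈197 and stands in the tube of the round foot. The smaller one, at (107,115), is only 120 high. The scene view agrees on the stick's position, about (552,374). The pot rim is centred at (586,156) at z≈150, and the grip top is at (478,178) at z≈175, 111 mm from the axis as stated. I'll move the arm towards the pot and then take a second view of the grip.

>>> carry_out(motion="3.6 -3.4 0 -7 5.2; 7.2 -6.8 0 -14 5.2; 10.8 -10.2 0 -21 5.2; 14.4 -13.6 0 -28 5.2; 18 -17 0 -35 5.2", force=50)

```text
time: 0.6
eef_pos: [342.4, -379.7, 243.4]
orientation: [-3.141, -0.0, 0.988]
force: [0.5, -0.1, 0.4]
grip_width: 57.8
finger_force: 0.0
```

```bash
cat >> h.py <<'E'
from scipy.spatial.transform import Rotation as R
def plan(pt,ydir=None,step=45.):
    "shift in cm in tool axes and turn in deg to world TCP point pt with tool y along ydir (deg)"
    s=robot.get_state(); r=R.from_euler('xyz',s['orientation']).as_matrix()
    d=np.asarray(pt,float)-s['eef_pos']; a=np.degrees(np.arctan2(r[1,1],r[0,1]))
    t=0 if ydir is None else -((ydir-a+90)%180-90)
    n=max(1,int(np.ceil(np.linalg.norm(d)/step)),int(np.ceil(abs(t)/8.3)))
    print('t',round(s['time'],2),'pos',s['eef_pos'].round(1),'rpy',s['orientation'].round(3),'q7',s['joint_positions'][6].round(2),'ya',round(a,1),'F',s['force'].round(1),'w',round(s['grip_width'],1),'ff',round(s['finger_force'],1))
    print('shift cm',(r.T@d/10).round(2),'turn',round(t,1),'rows',n)
E
python3 - <<'E'
from h import *
plan([440,-180,243],-11.6)
plan([478,178,243],-11.6)
E
```

```text
t 0.6 pos [ 342.4 -379.7  243.4] rpy [-3.141 -0.     0.988] q7 0.11 ya -33.4 F [ 0.5 -0.1  0.4] w 57.8 ff 0.0
shift cm [22.04 -2.85  0.05] turn -21.8 rows 5
t 0.6 pos [ 342.4 -379.7  243.4] rpy [-3.141 -0.     0.988] q7 0.11 ya -33.4 F [ 0.5 -0.1  0.4] w 57.8 ff 0.0
shift cm [ 54.01 -19.4    0.06] turn -21.8 rows 13
```

>>> carry_out(motion="4.4 -0.6 0 -4.5 5.2; 8.8 -1.2 0 -9 5.2; 13.2 -1.7 0 -13 5.2; 17.6 -2.3 0 -17.4 5.2; 22 -2.9 0 -21.8 5.2")

```text
time: 1.1
eef_pos: [440.2, -181.0, 243.5]
orientation: [-3.141, 0.0, 1.366]
force: [0.7, -0.4, 1.1]
grip_width: 52.3
finger_force: 0.0
```

```bash
python3 - <<'E'
from h import *
s=cap('scene'); V=world(s)
def box(x0,x1,y0,y1,z0,z1):
    m=(V[...,0]>x0)&(V[...,0]<x1)&(V[...,1]>y0)&(V[...,1]<y1)&(V[...,2]>z0)&(V[...,2]<z1); p=V[m]
    print(m.sum(), p.min(0).round(0) if len(p) else '', p.max(0).round(0) if len(p) else '', np.argwhere(m).mean(0).round() if len(p) else '')
box(450,510,150,210,100,200); box(480,720,80,230,140,165)
save(s,'scene2',(200,130,400,280),4)
plan([478,178,243],-11.6)
E
```

```text
298 [462. 158. 106.] [510. 192. 177.] [209. 267.]
388 [480.  99. 140.] [642. 206. 158.] [195. 292.]
t 1.15 pos [ 444.2 -172.   244.1] rpy [ 3.139 -0.007  1.381] q7 -0.03 ya -10.9 F [2.9 4.4 0.5] w 52.4 ff 0.0
shift cm [35.01 -3.28  0.35] turn 0.7 rows 8
```

View pics/scene2.png

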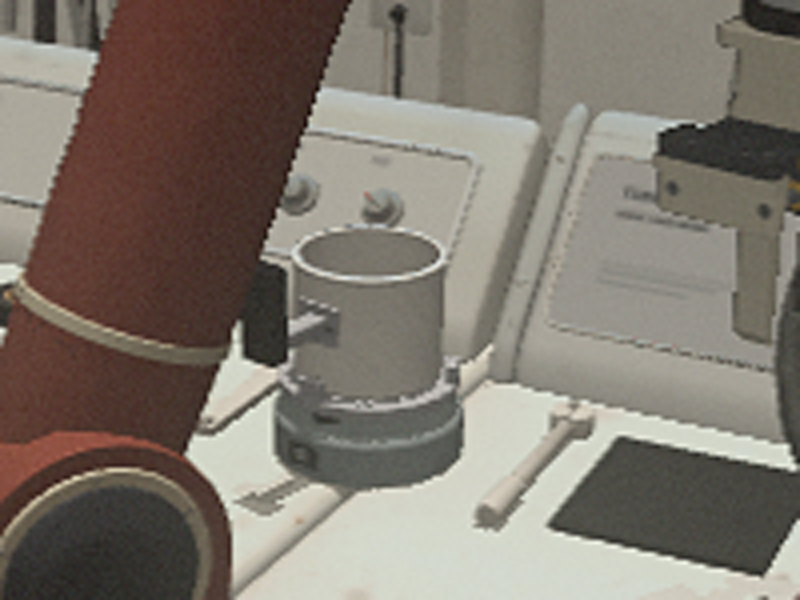

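The crop shows the pot on the base at (365,300), its black grip at (265,310) and the arm clear of both. From this view the grip top is at z≈177 and y runs 158–192, so it agrees with the top view.

>>> carry_out(motion="4.5 -0.4 0 0 5.2; 9 -0.9 0 0 5.2; 13.5 -1.3 0 0 5.2; 18 -1.8 0 0 5.2; 22.5 -2.2 0 0 5.2")

```text
time: 1.65
eef_pos: [464.5, 43.4, 243.5]
orientation: [-3.141, 0.0, 1.362]
force: [0.6, 0.1, -0.8]
grip_width: 52.1
finger_force: 0.0
```

>>> carry_out(motion="4.5 -0.4 0 0 5.2; 9 -0.9 0 0 5.2; 13.2 -1.3 0 0 5.2; 13.2 -1.3 0 0 5.2; 13.2 -1.3 0 0 5.2")

```text
time: 2.15
eef_pos: [478.9, 174.5, 243.2]
orientation: [-3.141, 0.001, 1.366]
force: [0.3, 0.5, -0.2]
grip_width: 51.8
finger_force: 0.0
```

```bash
python3 - <<'E'
from h import *
plan([477.7,178.1,157],-11.6)
E
```

```text
t 2.15 pos [478.9 174.5 243.2] rpy [-3.141e+00  1.000e-03  1.366e+00] q7 -0.82 ya -11.8 F [ 0.3  0.5 -0.2] w 51.8 ff 0.0
shift cm [ 0.34 -0.18  8.62] turn -0.2 rows 2
```

Next I'll descend and close on the grip.

>>> carry_out(motion="0.3 -0.2 2 0 5.2; 0.3 -0.2 4.5 0 5.2; 0.3 -0.2 7 0 5.2; 0.3 -0.2 8.6 0 5.2; 0.3 -0.2 8.6 0 5.2")

```text
time: 2.65
eef_pos: [476.7, 173.9, 155.5]
orientation: [-3.137, 0.005, 1.36]
force: [-0.5, 0.6, 0.4]
grip_width: 52.3
finger_force: 0.0
```

>>> carry_out(motion="0 0 0 0 3; 0 0 0 0 2; 0 0 0 0 1.2; 0 0 0 0 1; 0 0 0 0 1", force=58)

```text
time: 3.15
eef_pos: [478.1, 177.4, 158.2]
orientation: [3.141, -0.0, 1.363]
force: [-0.2, 0.1, 2.4]
grip_width: 17.6
finger_force: 58.0
```

>>> carry_out(motion="0 0 0 0 1; 0 0 0 0 1; 0 0 0 0 1; 0 0 -0.3 0 1; 0 0 -0.6 0 1")

```text
time: 3.65
eef_pos: [477.1, 176.7, 162.9]
orientation: [-3.139, 0.002, 1.363]
force: [0.1, -1.0, -3.9]
grip_width: 17.9
finger_force: 58.0
```

>>> carry_out(motion="0 0 -0.8 0 1; 0 0 -1.6 0 1; 0 0 -2.4 0 1; 0 0 -3.2 0 1; 0 0 -4 0 1")

```text
time: 4.15
eef_pos: [478.0, 177.3, 204.5]
orientation: [3.141, -0.0, 1.363]
force: [0.0, -0.5, -3.2]
grip_width: 17.4
finger_force: 58.0
```

>>> carry_out(motion="0 0 -0.6 0 1; 0 0 -1 0 1; 0 0 -1 0 1; 0 0 -1 0 1; 0 0 -1 0 1")

```text
time: 4.65
eef_pos: [477.7, 177.1, 213.3]
orientation: [-3.141, 0.0, 1.363]
force: [0.4, -2.0, -3.2]
grip_width: 17.6
finger_force: 58.0
```

```bash
python3 - <<'E'
from h import *
s=cap('scene'); V=world(s); save(s,'lift',(200,110,400,260),4)
c=dict(np.load('top.npz')); W=world(c)
# mat: dark, low pixels
g=c['pixels'].max(-1); m=((g<60)&(W[...,2]>1)&(W[...,2]<12)).astype(np.uint8); m[:, :330]=0; m[:,420:]=0; m[:115]=0;m[200:]=0
r=cv2.minAreaRect(W[m>0][:,:2].astype(np.float32)); print('mat',r, np.nanmedian(W[m>0][:,2]))
plan([609-108.6,-79+22.3,220],-11.6)
E
```

```text
mat ((609.510986328125, -79.7986831665039), (147.3095245361328, 148.43788146972656), 2.788790464401245) 6.242800770984104
t 4.7 pos [477.8 177.1 213.3] rpy [-3.141  0.     1.363] q7 -0.85 ya -11.9 F [-0.5 -0.4 -3.2] w 17.6 ff 58.0
shift cm [-22.41   7.04  -0.67] turn -0.3 rows 6
```

View pics/lift.png

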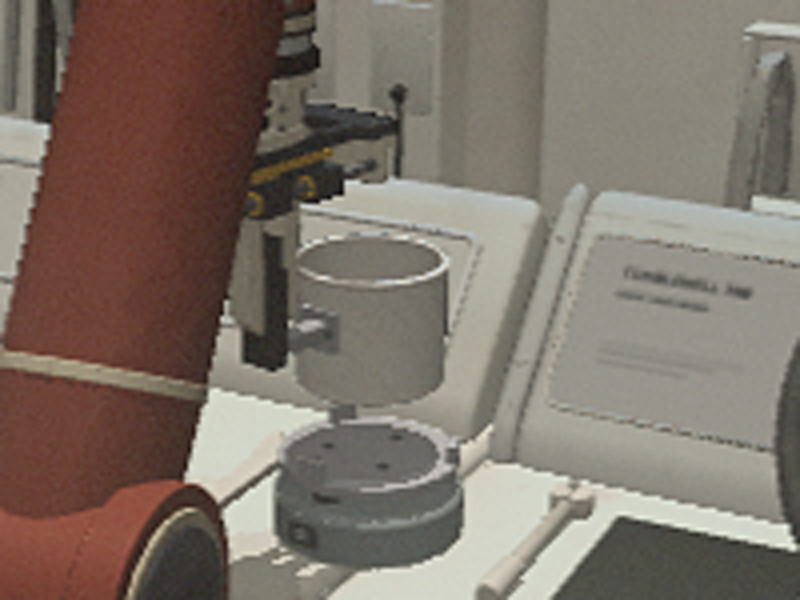

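The pot hangs upright at (372,320), about 55 mm above the base at (365,490). I'll carry it to the mat, centred at (609.5,-79.8).

>>> carry_out(motion="-1 0.3 0 0 1; -3 0.9 0 0 1; -5.5 1.7 0 0 1; -8.3 2.6 0 0 1; -11.3 3.6 0 0 1")

```text
time: 5.2
eef_pos: [489.7, 57.6, 213.5]
orientation: [-3.141, 0.001, 1.364]
force: [0.5, -0.7, -3.2]
grip_width: 17.6
finger_force: 58.0
```

>>> carry_out(motion="-3 0.9 0 0 1; -5.8 1.8 0 0 1; -8.3 2.6 0 0 1; -10.2 3.2 0 0 1; -11.3 3.5 0 0 1")

```text
time: 5.7
eef_pos: [500.4, -61.9, 213.3]
orientation: [-3.141, 0.002, 1.359]
force: [0.1, -0.1, -3.3]
grip_width: 17.9
finger_force: 58.0
```

>>> carry_out(motion="0 0 1 0 1; 0 0 2.5 0 1; 0 0 4.5 0 1; 0 0 6.5 0 1; 0 0 8 0 1")

```text
time: 6.2
eef_pos: [499.9, -56.7, 132.0]
orientation: [-3.139, -0.001, 1.366]
force: [-0.7, 0.4, -3.2]
grip_width: 17.5
finger_force: 58.0
```

>>> carry_out(motion="0 0 0.6 0 1; 0 0 1 0 1; 0 0 1.3 0 1; 0 0 1.4 0 1; 0 0 1.4 0 1")

```text
time: 6.7
eef_pos: [501.2, -58.4, 120.1]
orientation: [3.141, -0.0, 1.363]
force: [0.8, 0.3, -2.6]
grip_width: 17.9
finger_force: 58.0
```

```bash
python3 - <<'E'
from h import *
plan([501,-58.5,104],-11.6)
s=cap('scene'); V=world(s)
m=(V[...,0]>530)&(V[...,0]<680)&(V[...,1]>-150)&(V[...,1]<-10)&(V[...,2]>85)&(V[...,2]<140)
p=V[m]; print(m.sum(),np.percentile(p[:,2],[50,95,98,99.5]).round(1), p.min(0).round(),p.max(0).round())
E
```

```text
t 6.7 pos [501.2 -58.4 120.1] rpy [ 3.141 -0.     1.363] q7 -0.44 ya -11.9 F [ 0.8  0.3 -2.6] w 17.9 ff 58.0
shift cm [-0.01 -0.02  1.61] turn -0.3 rows 1
841 [103.  128.7 134.9 139.2] [ 531. -150.   85.] [665. -36. 140.]
```

>>> carry_out(motion="0 0 0.3 0 1; 0 0 0.6 0 1; 0 0 0.9 0 1; 0 0 1.1 0 1; 0 0 1.2 0 1")

```text
time: 7.25
eef_pos: [500.7, -58.5, 107.3]
orientation: [-3.141, -0.0, 1.363]
force: [-0.4, 0.3, -2.8]
grip_width: 17.4
finger_force: 58.0
```

>>> carry_out(motion="0 0 0.1 0 1; 0 0 0.2 0 1; 0 0 0.3 0 1; 0 0 0.4 0 1; 0 0 0.4 0 1")

```text
time: 7.75
eef_pos: [500.9, -58.5, 104.2]
orientation: [3.141, 0.0, 1.363]
force: [-2.3, -0.2, 2.8]
grip_width: 17.6
finger_force: 58.0
```

The force has flipped, so the pot is down. I'll release it and rise.

>>> carry_out(motion="0 0 0 0 2.2; 0 0 0 0 3; 0 0 0 0 4; 0 0 0 0 5; 0 0 0 0 5")

```text
time: 8.25
eef_pos: [501.1, -58.5, 103.7]
orientation: [3.141, -0.0, 1.363]
force: [-0.7, -0.3, 0.2]
grip_width: 48.3
finger_force: 0.0
```

>>> carry_out(motion="0 0 -0.5 0 5; 0 0 -3 0 5; 0 0 -6 0 5; 0 0 -10 0 5; 0 0 -14 0 5")

```text
time: 8.75
eef_pos: [500.4, -58.4, 245.2]
orientation: [-3.141, -0.0, 1.363]
force: [1.3, -1.8, -0.6]
grip_width: 49.8
finger_force: 0.0
```

```bash
python3 - <<'E'
from h import *
plan([551,374,243],-11.6)
plan([480,180,250],45)
c=dict(np.load('top.npz'));W=world(c)
m=(abs(W[...,0]-551)<16)&(abs(W[...,1]-374)<16)&(W[...,2]>190)&(W[...,2]<203)
m=m.astype(np.uint8); r=cv2.minAreaRect(np.argwhere(m)[:,::-1].astype(np.float32));print(m.sum(),r); p=W[m>0]; r=cv2.minAreaRect(p[:,:2].astype(np.float32)); print(r,p.mean(0))
E
```

```text
t 8.75 pos [500.4 -58.4 245.2] rpy [-3.141 -0.     1.363] q7 -0.35 ya -11.9 F [ 1.3 -1.8 -0.6] w 49.8 ff 0.0
shift cm [43.36 -3.95  0.23] turn -0.3 rows 10
t 8.75 pos [500.4 -58.4 245.2] rpy [-3.141 -0.     1.363] q7 -0.35 ya -11.9 F [ 1.3 -1.8 -0.6] w 49.8 ff 0.0
shift cm [22.91 -6.91 -0.47] turn -56.9 rows 7
113 ((158.0, 179.5), (11.0, 10.0), 90.0)
((551.2366333007812, 374.53912353515625), (18.808006286621094, 20.470596313476562), 86.80890655517578) [550.88225045 374.33509582 196.99906333]
```

Pot is released. I'm moving above the stick now, to (551,374.4).

>>> carry_out(motion="4.4 -0.4 -0.5 -2 5; 8.8 -0.8 -1 -4 5; 13.2 -1.2 -1 -6 5; 17.6 -1.6 -1 -8 5; 22 -2 -1 -10 5")

```text
time: 9.25
eef_pos: [526.6, 162.4, 254.2]
orientation: [3.141, 0.0, 1.539]
force: [1.0, -0.9, 1.0]
grip_width: 50.0
finger_force: 0.0
```

```bash
python3 - <<'E'
from h import *
plan([551,374.4,252],-2)
E
```

```text
t 9.25 pos [526.6 162.4 254.2] rpy [3.141 0.    1.539] q7 -0.62 ya -1.8 F [ 1.  -0.9  1. ] w 50.0 ff 0.0
shift cm [21.27  1.76  0.22] turn 0.2 rows 5
```

>>> carry_out(motion="4.5 0.4 0 0 5; 9 0.8 0 0 5; 13.5 1.2 0 0 5; 18 1.5 0 0 5; 21 1.8 0 0 5")

```text
time: 9.75
eef_pos: [550.3, 374.2, 253.8]
orientation: [-3.141, -0.002, 1.541]
force: [0.7, -0.1, 0.2]
grip_width: 50.2
finger_force: 0.0
```

>>> carry_out(motion="0 0 0 0 5; 0 0 0 0 5; 0 0 0 0 5; 0 0 0 0 5; 0 0 0 0 5")

```text
time: 10.25
eef_pos: [552.2, 368.6, 254.0]
orientation: [3.141, 0.001, 1.536]
force: [0.7, -0.9, 0.8]
grip_width: 49.5
finger_force: 0.0
```

```bash
python3 - <<'E'
from h import *
plan([551,374.4,179],-2)
E
```

```text
t 10.25 pos [552.2 368.6 254. ] rpy [3.141e+00 1.000e-03 1.536e+00] q7 -0.89 ya -2.0 F [ 0.7 -0.9  0.8] w 49.5 ff 0.0
shift cm [ 0.58 -0.15  7.5 ] turn -0.0 rows 2
```

>>> carry_out(motion="0.6 -0.1 1 0 5; 0.6 -0.1 3 0 5; 0.6 -0.1 5 0 5; 0.6 -0.1 7 0 5; 0.6 -0.1 7.5 0 5")

```text
time: 10.75
eef_pos: [549.4, 375.0, 175.4]
orientation: [-3.137, 0.004, 1.538]
force: [0.4, 0.3, -0.3]
grip_width: 49.8
finger_force: 0.0
```

>>> carry_out(motion="0 0 0 0 3; 0 0 0 0 2; 0 0 0 0 1.2; 0 0 0 0 1.2; 0 0 0 0 1.2", force=55)

```text
time: 11.25
eef_pos: [551.2, 376.6, 179.7]
orientation: [3.14, -0.001, 1.538]
force: [1.0, 0.1, 2.0]
grip_width: 19.9
finger_force: 54.8
```

>>> carry_out(motion="0 0 0 0 1.2; 0 0 0 0 1.2; 0 0 -0.5 0 1.2; 0 0 -1.2 0 1.2; 0 0 -2 0 1.2")

```text
time: 11.75
eef_pos: [550.5, 375.9, 198.7]
orientation: [-3.14, 0.001, 1.538]
force: [-0.8, 0.3, -0.7]
grip_width: 19.6
finger_force: 54.8
```

>>> carry_out(motion="0 0 -2 0 1.2; 0 0 -5 0 1.2; 0 0 -8 0 1.2; 0 0 -11 0 1.2; 0 0 -13 0 1.2")

```text
time: 12.25
eef_pos: [551.0, 376.7, 331.9]
orientation: [3.139, -0.003, 1.538]
force: [0.6, -0.5, -1.4]
grip_width: 19.7
finger_force: 54.8
```

```bash
python3 - <<'E'
from h import *
s=cap('scene'); V=world(s); save(s,'stick',(140,60,400,260),3)
t=cap('top'); save(t,'potmat',(300,90,440,210),5); W=world(t)
def rep(W,x,y,z0,z1,h,name):
    m=(abs(W[...,0]-x)<h)&(abs(W[...,1]-y)<h)&(W[...,2]>z0)&(W[...,2]<z1); p=W[m]
    print(name,m.sum(),cv2.minAreaRect(p[:,:2].astype(np.float32)) if m.sum()>5 else '',p.mean(0).round(1) if m.sum() else '')
rep(W,609,-80,92,104,62,'rim'); rep(W,501,-58,110,130,30,'gripTop')
for z in range(140,340,20):
  m=(abs(V[...,0]-551)<30)&(abs(V[...,1]-374)<30)&(abs(V[...,2]-z)<10)
  if m.sum(): print(z,m.sum(),V[m].mean(0).round(1))
plan([610,-80,330],-2)
E
```

```text
rim 441 ((608.9102783203125, -80.12568664550781), (108.25770568847656, 109.65611267089844), 43.94657516479492) [609.6 -82.4  98.2]
gripTop 140 ((500.91693115234375, -57.008148193359375), (32.022769927978516, 18.188129425048828), 77.51685333251953) [500.5 -56.5 120.1]
t 12.35 pos [551.5 377.5 332.9] rpy [ 3.136 -0.005  1.538] q7 -0.87 ya -1.9 F [-0.   0.5 -0.4] w 19.6 ff 54.8
shift cm [-45.53   7.36   0.08] turn 0.1 rows 11
```

View pics/stick.png

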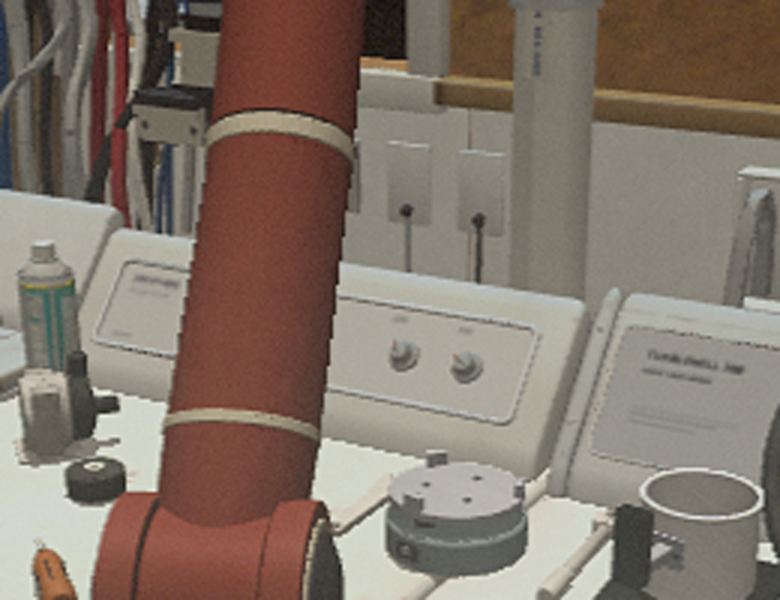

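View pics/potmat.png

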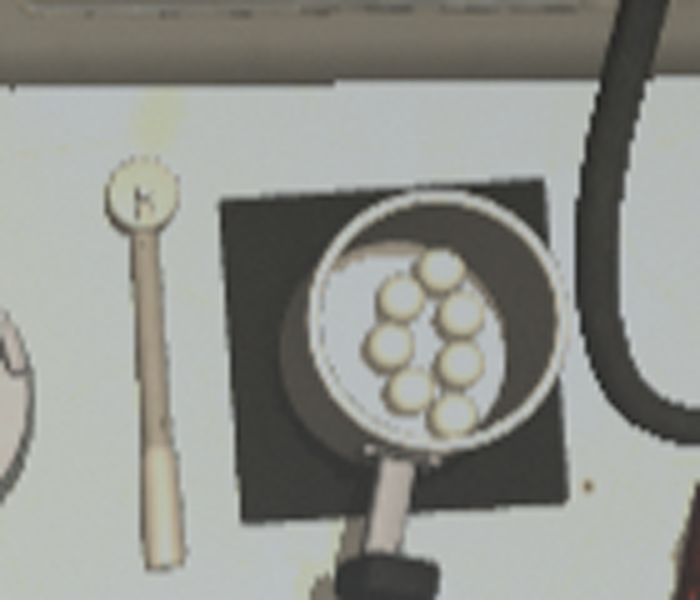

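The scene crop hides the stick behind the arm; the grip width of 19.7 mm suggests it is held. The potmat crop shows the pot centred on the mat at (437,320), with its handle at (388,575). The seven balls lie in the right half, from (440,270) to (455,412), so the left (+y) part of the floor is free.

```bash
python3 - <<'E'
from h import *
t=dict(np.load('top.npz')); W=world(t)
for u,v in [(440,270),(400,298),(460,315),(390,346),(460,362),(410,390),(455,412)]:
    w=W[90+v//5,300+u//5]; w=w+np.array([0,0,0]); d=w[:2]-[609,-80]; print(w.round(1), 'rel',d.round(0))
m=(W[...,0]>480)&(W[...,0]<720)&(W[...,1]>-330)&(W[...,1]<-100)&(W[...,2]>30)&(abs(np.hypot(W[...,0]-609,W[...,1]+80)-54)>12)
p=W[m]
for y in range(-300,-100,25):
    q=p[abs(p[:,1]-y)<12]
    if len(q): print('hose',y,q.min(0).round(),q.max(0).round())
E
```

```text
[640.2 -96.9  33.8] rel [ 31. -17.]
[629.2 -78.5  34.8] rel [20.  1.]
[ 620.7 -106.3   29.3] rel [ 12. -26.]
[607.1 -73.9  33.1] rel [-2.  6.]
[ 600.1 -105.2   31.8] rel [ -9. -25.]
[586.6 -81.8  35.5] rel [-22.  -2.]
[ 577.4 -101.7   34.9] rel [-32. -22.]
hose -300 [ 480. -303.   36.] [ 541. -288.   50.]
hose -275 [ 480. -287.   31.] [ 546. -263.   53.]
hose -250 [ 481. -262.   30.] [ 589. -238.   61.]
hose -225 [ 481. -237.   30.] [ 585. -213.   52.]
hose -200 [ 480. -212.   30.] [ 578. -189.   64.]
hose -175 [ 564. -187.   61.] [ 589. -163.   92.]
hose -150 [ 573. -162.   78.] [ 720. -138.  205.]
hose -125 [ 600. -137.   30.] [ 720. -115.  205.]
```

>>> carry_out(motion="-2 0.3 0 0 1.2; -5 0.8 0 0 1.2; -9 1.5 0 0 1.2; -13 2.1 0 0 1.2; -17 2.7 0 0 1.2")

```text
time: 12.85
eef_pos: [571.6, 203.4, 327.1]
orientation: [-3.139, 0.001, 1.538]
force: [0.1, -0.7, -1.6]
grip_width: 19.8
finger_force: 54.8
```

>>> carry_out(motion="-4 0.6 0 0 1.2; -8 1.3 0 0 1.2; -12 1.9 0 0 1.2; -16 2.6 0 0 1.2; -19 3 0 0 1.2")

```text
time: 13.35
eef_pos: [595.4, 10.6, 327.1]
orientation: [-3.139, 0.002, 1.534]
force: [0.6, 0.3, -0.8]
grip_width: 20.0
finger_force: 54.8
```

```bash
python3 - <<'E'
from h import *
s=cap('scene'); V=world(s); save(s,'stick2',(240,40,420,190),4)
P=robot.get_state()['eef_pos']; plan([607,-58,330],-2)
m=(abs(V[...,0]-P[0])<40)&(abs(V[...,1]-P[1])<40)
for z in range(140,340,15):
  k=m&(abs(V[...,2]-z)<7)
  if k.sum(): print(z,k.sum(),(V[k].mean(0)-P).round(1))
E
```

```text
t 13.4 pos [596.1   3.5 326.7] rpy [-3.139  0.008  1.526] q7 -0.29 ya -2.6 F [ 0.7 -4.4 -1.1] w 19.6 ff 54.8
shift cm [-6.1   1.36 -0.29] turn -0.6 rows 2
155 5 [  -6.5    0.9 -166.4]
170 28 [  -5.9    2.4 -157.1]
185 24 [  -6.4    2.1 -141.1]
200 26 [  -6.3    2.6 -126. ]
215 27 [  -6.     2.6 -111.3]
230 28 [ -5.6   2.5 -97. ]
245 26 [ -6.3   2.3 -81.5]
260 28 [ -6.2   2.6 -66.2]
275 34 [ -7.3   2.6 -50.8]
290 45 [ -8.4   1.8 -36.9]
305 52 [ -9.9   0.7 -21.1]
320 72 [-14.7   1.4  -6.7]
335 76 [-14.9   1.8   8.8]
```

View pics/stick2.png

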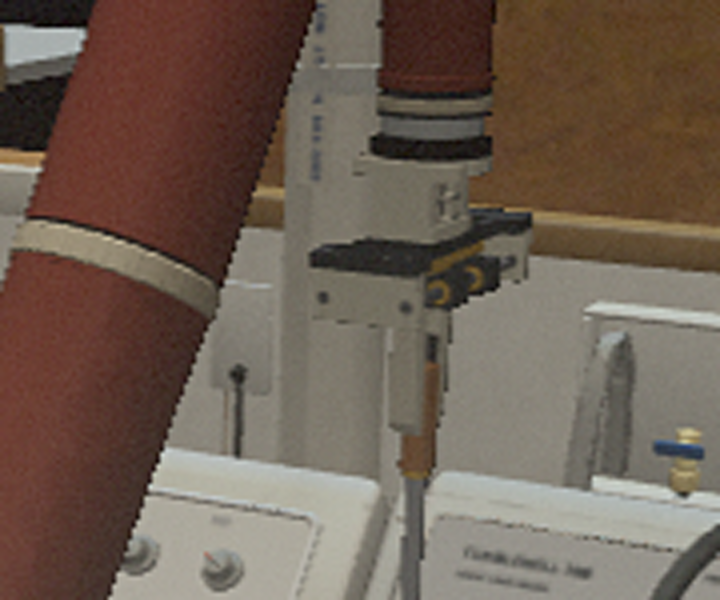

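The stick is held vertical at (415,480), in line with the tool. I'll check the hose profile before lowering.

```bash
python3 - <<'E'
from h import *
t=dict(np.load('top.npz')); W=world(t); dark=t['pixels'].max(-1)<90
for x in range(570,800,15):
    m=dark&(abs(W[...,0]-x)<7)&(W[...,1]<-125)&(W[...,1]>-260)&(W[...,2]>40)
    p=W[m]
    if len(p): print(x,len(p),'y',p[:,1].min().round(),p[:,1].max().round(),'z',np.percentile(p[:,2],[5,50,95]).round())
plan([602,-55,330],-2)
E
```

```text
570 154 y -232.0 -157.0 z [42. 60. 82.]
585 80 y -175.0 -125.0 z [ 60.  94. 105.]
600 102 y -157.0 -127.0 z [ 48. 110. 122.]
615 113 y -148.0 -128.0 z [ 47. 125. 137.]
630 100 y -142.0 -125.0 z [ 49. 142. 151.]
645 71 y -141.0 -125.0 z [149. 158. 165.]
660 70 y -142.0 -125.0 z [163. 169. 175.]
675 80 y -142.0 -125.0 z [173. 179. 186.]
690 82 y -145.0 -127.0 z [181. 188. 193.]
705 78 y -149.0 -130.0 z [187. 196. 202.]
720 79 y -151.0 -133.0 z [196. 202. 207.]
735 84 y -155.0 -135.0 z [202. 207. 213.]
750 78 y -197.0 -139.0 z [206. 212. 214.]
765 134 y -231.0 -125.0 z [ 52. 212. 217.]
780 198 y -213.0 -131.0 z [ 74. 112. 219.]
795 147 y -217.0 -126.0 z [ 92. 213. 220.]
t 13.4 pos [596.1   3.5 326.7] rpy [-3.139  0.008  1.526] q7 -0.29 ya -2.6 F [ 0.7 -4.4 -1.1] w 19.6 ff 54.8
shift cm [-5.82  0.85 -0.29] turn -0.6 rows 2
```

>>> carry_out(motion="-3 0.5 0 0 1.2; -5 1 0 0 1.2; -5 1 0 0 1.2; -5 1 0 0 1.2; -5 1 0 0 1.2")

```text
time: 13.9
eef_pos: [603.7, -33.2, 328.4]
orientation: [-3.141, -0.002, 1.541]
force: [0.7, 0.5, -1.1]
grip_width: 19.4
finger_force: 54.8
```

```bash
python3 - <<'E'
from h import *
plan([604,-52,188],-2)
E
```

```text
t 13.9 pos [603.7 -33.2 328.4] rpy [-3.141e+00 -2.000e-03  1.541e+00] q7 -0.21 ya -1.7 F [ 0.7  0.5 -1.1] w 19.4 ff 54.8
shift cm [-1.9   0.1  14.03] turn 0.3 rows 4
```

>>> carry_out(motion="-1 0.1 0 0 1.2; -1.9 0.1 0 0 1.2; -1.9 0.1 1 0 1.2; -1.9 0.1 3 0 1.2; -1.9 0.1 5 0 1.2")

```text
time: 14.4
eef_pos: [604.5, -55.0, 277.7]
orientation: [3.141, -0.0, 1.537]
force: [-0.0, 0.6, -1.0]
grip_width: 19.7
finger_force: 54.8
```

```bash
python3 - <<'E'
from h import *
plan([604,-52,188],-2)
E
```

```text
t 14.4 pos [604.5 -55.  277.7] rpy [ 3.141 -0.     1.537] q7 -0.2 ya -1.9 F [-0.   0.6 -1. ] w 19.7 ff 54.8
shift cm [ 0.3  -0.06  8.97] turn 0.1 rows 2
```

>>> carry_out(motion="0.3 0 1.5 0 1.2; 0.3 0 3 0 1.2; 0.3 0 4.5 0 1.2; 0.3 0 6 0 1.2; 0.3 0 7 0 1.2")

```text
time: 14.9
eef_pos: [603.8, -52.0, 206.8]
orientation: [-3.139, -0.0, 1.538]
force: [-0.6, 0.3, -0.9]
grip_width: 19.9
finger_force: 54.8
```

>>> carry_out(motion="0 0 0.5 0 1.2; 0 0 1 0 1.2; 0 0 1.5 0 1.2; 0 0 1.8 0 1.2; 0 0 1.8 0 1.2")

```text
time: 15.4
eef_pos: [604.5, -51.8, 190.5]
orientation: [-3.141, -0.0, 1.538]
force: [-0.3, -0.0, -1.6]
grip_width: 19.7
finger_force: 54.8
```

```bash
python3 - <<'E'
from h import *
plan([609,-76,188])
E
```

```text
t 15.4 pos [604.5 -51.8 190.5] rpy [-3.141 -0.     1.538] q7 -0.25 ya -1.9 F [-0.3 -0.  -1.6] w 19.7 ff 54.8
shift cm [-2.4   0.53  0.25] turn 0 rows 1
```

The foot is about 8 mm above the inner floor. I'll stir now, with a 25 mm radius and the circle kept slightly away from the hose.

>>> carry_out(motion="-0.1 1.5 0.2 0 1.2; -0.7 2.4 0.2 0 1.2; -1.6 2.9 0.2 0 1.2; -2.7 3 0.2 0 1.2; -3.7 2.7 0.2 0 1.2")

```text
time: 15.9
eef_pos: [630.5, -91.2, 188.6]
orientation: [3.141, -0.0, 1.536]
force: [-1.1, 2.7, -0.9]
grip_width: 19.8
finger_force: 54.8
```

>>> carry_out(motion="-0.8 -0.7 0 0 1.2; -1.2 -1.7 0 0 1.2; -1.2 -2.7 0 0 1.2; -0.8 -3.6 0 0 1.2; 0 -4.3 0 0 1.2")

```text
time: 16.4
eef_pos: [587.1, -88.2, 189.3]
orientation: [3.14, 0.001, 1.537]
force: [1.4, 0.5, -0.5]
grip_width: 19.6
finger_force: 54.8
```

>>> carry_out(motion="1 -0.3 0 0 1.2; 2 -0.2 0 0 1.2; 2.9 0.3 0 0 1.2; 3.5 1.2 0 0 1.2; 3.8 2.2 0 0 1.2")

```text
time: 16.9
eef_pos: [610.8, -50.4, 188.2]
orientation: [-3.139, -0.0, 1.538]
force: [-1.3, -1.8, 0.9]
grip_width: 19.8
finger_force: 54.8
```

```bash
python3 - <<'E'
from h import *
plan([609,-51,188])
t=cap('top'); W=world(t)
m=(abs(W[...,0]-609)<62)&(abs(W[...,1]+80)<62)&(W[...,2]>92)&(W[...,2]<104)
print(m.sum(),cv2.minAreaRect(W[m][:,:2].astype(np.float32)))
m=(abs(W[...,0]-501)<30)&(abs(W[...,1]+58)<30)&(W[...,2]>110)&(W[...,2]<130); print(m.sum(), W[m].mean(0) if m.sum() else '')
E
```

```text
t 16.9 pos [610.8 -50.4 188.2] rpy [-3.139 -0.     1.538] q7 -0.25 ya -1.9 F [-1.3 -1.8  0.9] w 19.8 ff 54.8
shift cm [-0.07 -0.17  0.02] turn 0 rows 1
149 ((592.0740356445312, -71.13705444335938), (115.11785125732422, 78.57987213134766), 58.288692474365234)
138 [498.41694671 -47.85609356 120.13004312]
```

>>> carry_out(motion="-0.2 1 0 0 1.2; -0.8 1.9 0 0 1.2; -1.7 2.4 0 0 1.2; -2.8 2.5 0 0 1.2; -3.8 2.2 0 0 1.2")

```text
time: 17.45
eef_pos: [632.6, -90.4, 188.6]
orientation: [3.139, -0.002, 1.537]
force: [0.2, 0.6, -1.0]
grip_width: 19.7
finger_force: 54.8
```

>>> carry_out(motion="-0.8 -0.7 0 0 1.2; -1.2 -1.7 0 0 1.2; -1.2 -2.7 0 0 1.2; -0.8 -3.6 0 0 1.2; 0 -4.3 0 0 1.2")

```text
time: 17.95
eef_pos: [588.8, -88.5, 189.5]
orientation: [3.138, 0.001, 1.538]
force: [2.2, 0.1, -0.1]
grip_width: 19.6
finger_force: 54.8
```

>>> carry_out(motion="1 -0.3 0 0 1.2; 2 -0.2 0 0 1.2; 2.9 0.3 0 0 1.2; 3.5 1.2 0 0 1.2; 3.8 2.2 0 0 1.2")

```text
time: 18.45
eef_pos: [611.0, -52.3, 188.1]
orientation: [-3.137, 0.004, 1.538]
force: [-1.0, -3.4, -0.1]
grip_width: 20.0
finger_force: 54.8
```

```bash
python3 - <<'E'
from h import *
plan([609,-51,188])
t=cap('top'); W=world(t)
m=(abs(W[...,0]-501)<30)&(abs(W[...,1]+50)<40)&(W[...,2]>110)&(W[...,2]<130); print(m.sum(), W[m].mean(0),cv2.minAreaRect(W[m][:,:2].astype(np.float32)))
s=cap('scene');save(s,'stir',(310,130,450,250),5)
E
```

```text
t 18.45 pos [611.  -52.3 188.1] rpy [-3.137  0.004  1.538] q7 -0.25 ya -1.9 F [-1.  -3.4 -0.1] w 20.0 ff 54.8
shift cm [ 0.13 -0.21  0.01] turn 0 rows 1
142 [504.71310488 -31.83354815 120.39117745] ((505.0746765136719, -32.91025924682617), (31.594758987426758, 18.01942253112793), 67.84734344482422)
```

View pics/stir.png

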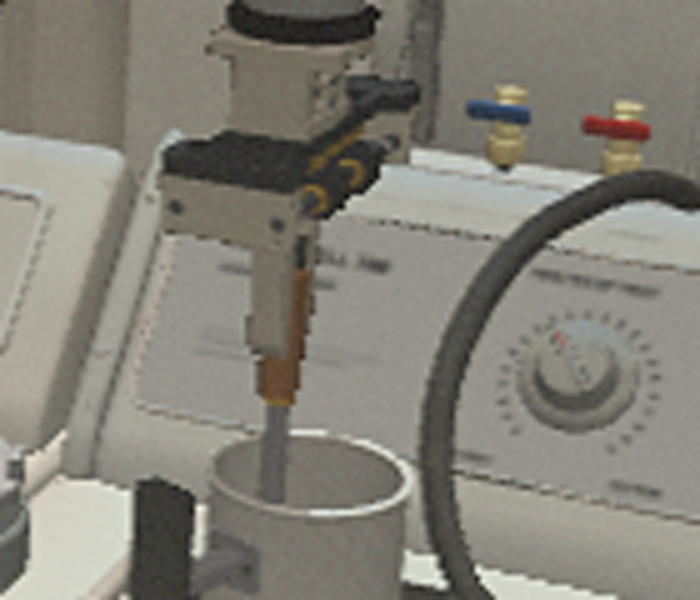

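The stick is held upright in the pot at (275,450), with the handle at (165,540). The pot has only rotated slightly and its axis is about (608,-75), still within limits. I'll add one more gentle turn for margin, then check.

>>> carry_out(motion="-0.3 0.8 0 0 1.2; -0.8 1.6 0 0 1.2; -1.6 2 0 0 1.2; -2.5 2.1 0 0 1.2; -3.4 1.8 0 0 1.2")

```text
time: 19.05
eef_pos: [628.2, -85.3, 188.1]
orientation: [-3.14, -0.003, 1.538]
force: [-2.5, 0.9, -0.6]
grip_width: 19.4
finger_force: 54.8
```

>>> carry_out(motion="-0.7 -0.6 0 0 1.2; -1 -1.4 0 0 1.2; -1 -2.2 0 0 1.2; -0.7 -3 0 0 1.2; 0 -3.6 0 0 1.2")

```text
time: 19.55
eef_pos: [592.0, -84.4, 189.0]
orientation: [3.141, 0.0, 1.537]
force: [0.2, 0.0, -0.8]
grip_width: 19.7
finger_force: 54.8
```

>>> carry_out(motion="0.8 -0.2 0 0 1.2; 1.6 0.1 0 0 1.2; 2.3 0.5 0 0 1.2; 2.8 1.2 0 0 1.2; 3 1.8 0 0 1.2")

```text
time: 20.05
eef_pos: [612.7, -53.8, 188.7]
orientation: [3.141, -0.001, 1.539]
force: [0.8, -0.0, -0.7]
grip_width: 19.6
finger_force: 54.8
```

```bash
python3 - <<'E'
from h import *
t=cap('top'); W=world(t)
m=(abs(W[...,0]-505)<35)&(abs(W[...,1]+30)<45)&(W[...,2]>110)&(W[...,2]<130); r=cv2.minAreaRect(W[m][:,:2].astype(np.float32)); print(r)
a=np.radians(r[2]-90); c=np.array(r[0])+111*np.array([np.cos(a),np.sin(a)]); print('axis',c)
plan([c[0],c[1]+43,183])
E
```

```text
((506.9133605957031, -32.587547302246094), (31.874134063720703, 18.07692527770996), 67.22433471679688)
axis [609.25843024 -75.55831318]
t 20.1 pos [613.6 -53.9 188.6] rpy [ 3.140e+00 -1.000e-03  1.539e+00] q7 -0.24 ya -1.8 F [ 0.5  0.2 -0.2] w 19.8 ff 54.8
shift cm [ 2.12 -0.51  0.56] turn 0 rows 1
```

>>> carry_out(motion="0.5 -0.2 0 0 1.2; 1 -0.4 0 0 1.2; 1.5 -0.5 0 0 1.2; 1.5 -0.5 0.2 0 1.2; 1.5 -0.5 0.4 0 1.2")

```text
time: 20.6
eef_pos: [606.8, -40.0, 184.8]
orientation: [-3.141, 0.0, 1.538]
force: [-0.6, -2.3, 0.5]
grip_width: 19.8
finger_force: 54.8
```

>>> carry_out(motion="0 0 0.1 0 1.2; 0 0 0.2 0 1.2; 0 0 0.2 0 1.2; 0 0 0.2 0 1.2; 0 0 0.2 0 1.2")

```text
time: 21.1
eef_pos: [606.8, -39.9, 182.7]
orientation: [-3.141, 0.0, 1.538]
force: [-1.7, -3.0, 1.6]
grip_width: 19.6
finger_force: 54.8
```

>>> carry_out(motion="0 0 0 0 1.2; 0.4 0 0 0 1.2; 0.8 0 0 0 1.2; 1.2 0 0 0 1.2; 1.5 0 0 0 1.2", force=5)

```text
time: 21.6
eef_pos: [607.7, -23.8, 182.6]
orientation: [3.141, -0.001, 1.539]
force: [0.3, 0.5, -0.7]
grip_width: 20.0
finger_force: 5.0
```

Next: release, rise, and look.

>>> carry_out(motion="0 0 0 0 2.5; 0 0 0 0 4; 0 0 0 0 5; 0 0 0 0 6; 0 0 0 0 6")

```text
time: 22.1
eef_pos: [607.7, -25.0, 182.7]
orientation: [3.141, -0.0, 1.537]
force: [0.2, 0.0, -0.8]
grip_width: 52.5
finger_force: 0.0
```

>>> carry_out(motion="0 0 -1 0 6; 0 0 -3 0 6; 0 0 -6 0 6; 0 0 -10 0 6; 0 0 -13 0 6")

```text
time: 22.6
eef_pos: [608.1, -24.6, 316.0]
orientation: [3.138, -0.001, 1.538]
force: [0.9, 0.5, 0.3]
grip_width: 59.4
finger_force: 0.0
```

>>> carry_out(motion="-1 -2 0 0 6; -2 -6 0 0 6; -2 -10 0 0 6; -2 -14 0 0 6; -2 -14 0 0 6")

```text
time: 23.1
eef_pos: [461.5, -40.0, 313.0]
orientation: [-3.137, 0.002, 1.538]
force: [0.8, -1.2, -0.0]
grip_width: 60.2
finger_force: 0.0
```

```bash
python3 - <<'E'
from h import *
t=cap('top'); W=world(t); save(t,'final',(290,90,430,210),5)
m=(abs(W[...,0]-505)<35)&(abs(W[...,1]+30)<45)&(W[...,2]>110)&(W[...,2]<130)
if m.sum()>20:
    r=cv2.minAreaRect(W[m][:,:2].astype(np.float32)); a=np.radians(r[2]-90); print(r,'axis',np.array(r[0])+111*np.array([np.cos(a),np.sin(a)]))
plan([460,-40,315])
E
```

```text
((506.750732421875, -27.50432586669922), (31.105342864990234, 18.469755172729492), 71.20891571044922) axis [611.83436537 -63.25946656]
t 23.15 pos [464.9 -40.3 313.7] rpy [3.141e+00 2.000e-03 1.538e+00] q7 -0.17 ya -1.9 F [ 1.1 -0.2  0.4] w 59.9 ff 0.0
shift cm [ 0.01 -0.49 -0.13] turn 0 rows 1
```

View pics/final.png

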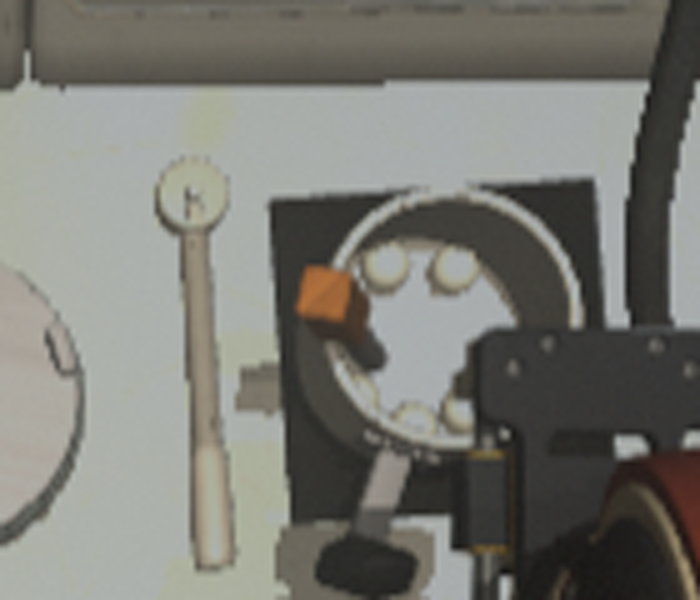

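The final crop shows the stick leaning on the rim at (325,295) with its foot in the pot, and the pot standing on the mat. The gripper hides some of the balls. I'll clear the arm and check the count and positions numerically.

>>> carry_out(motion="-3 0 0 0 6; -7 0 0 0 6; -11 0 0 0 6; -15 0 0 0 6; -19 0 0 0 6")

```text
time: 23.65
eef_pos: [462.2, -232.3, 313.4]
orientation: [3.139, 0.001, 1.538]
force: [0.4, -1.3, 0.4]
grip_width: 59.9
finger_force: 0.0
```

```bash
python3 - <<'E'
from h import *
t=cap('top'); W=world(t)
m=(abs(W[...,0]-610)<70)&(abs(W[...,1]+70)<70)&(W[...,2]>92)&(W[...,2]<102)
p=W[m][:,:2]; A=np.c_[2*p,np.ones(len(p))]
for _ in range(3):
    s=np.linalg.lstsq(A,(p**2).sum(1),rcond=None)[0]; c=s[:2]; d=np.hypot(*(p-c).T); k=abs(d-52)<6; p=p[k]; A=A[k]
print('rim centre',c.round(1),len(p))
b=((np.hypot(W[...,0]-c[0],W[...,1]-c[1])<48)&(W[...,2]>25)&(W[...,2]<40)).astype(np.uint8)
n,_,st,ce=cv2.connectedComponentsWithStats(b)
for i in range(1,n):
    if st[i,4]>5: print(st[i,4],W[int(ce[i][1]),int(ce[i][0])].round(0))
m=(W[...,2]>150)&(W[...,2]<215)&(abs(W[...,0]-610)<80)&(abs(W[...,1]+50)<80); print('stick top',W[m].mean(0).round(0),m.sum())
m=(W[...,0]>400)&(W[...,0]<720)&(W[...,2]>17)&(W[...,2]<26)&(t['pixels'].min(-1)>150); print('stray white',m.sum())
plan([460,-230,315])
E
```

```text
rim centre [610.9 -64.8] 396
63 [648. -51.  31.]
63 [646. -80.  31.]
66 [606. -98.  35.]
17 [590. -40.  31.]
66 [583. -83.  31.]
33 [578. -62.  34.]
stick top [626. -49. 180.] 266
stray white 11
t 23.7 pos [ 460.5 -241.6  312.7] rpy [3.14  0.007 1.526] q7 0.23 ya -2.6 F [ 0.2 -6.1 -0.3] w 60.2 ff 0.0
shift cm [ 1.15 -0.1  -0.24] turn 0 rows 1
```

The pot is 15 mm from the mat centre. Six balls are visible, and the seventh is probably hidden by the near wall and the stick. I'll let the arm settle and hand in.

>>> carry_out(motion="0 0 0 0 6; 0 0 0 0 6; 0 0 0 0 6; 0 0 0 0 6; 0 0 0 0 6")

```text
time: 24.2
eef_pos: [461.1, -229.1, 312.9]
orientation: [3.141, -0.0, 1.54]
force: [0.1, 0.4, -0.6]
grip_width: 59.9
finger_force: 0.0
```

```bash
python3 -c "
from station import robot
print(robot.job_done())"
```

```text
the job is handed in; nothing more can be done
None
```

I handed the job in at about 24 s, with no verdict returned: the pot stands on the mat about 15 mm off centre, I stirred nearly three turns, the stick leans in the pot, and six of the seven balls were seen inside (the seventh is probably hidden behind the stick and wall).

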